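# Pull the tall air filter for cleaning and purge its socket

## Robot

A 6-joint arm with a two-finger parallel gripper is mounted at the origin on the work surface. World frame = base frame: x ahead of the robot, y to its left, z up, the work surface at z = 0. Lengths are in m, angles in degrees, forces in N, time in s.
With the tool pointing down it reaches from about 0.3 to 0.75 m from the base axis. Payload 8.5 kg.
Tool frame: the origin (TCP) lies between the finger pads; the fingertips stand 19 mm ahead of it and the grasp point (between the pads) is the TCP; z points along the fingers, y is the line along which they close (so a half turn about z gives the same grasp; the last joint's range is limited). The gripper opens to 85 mm and grips with 20 to 120 N. Pads are 22 mm wide; open, the fingers measure 114 mm over their backs; the gripper's body (76 mm by 85 mm) begins 54 mm behind the grasp point. The pads swing forward as they close: fully open they stand 13 mm farther back than shut.
Start: joints at [52.638, 21.807, 74.336, -0, 83.858, -12.336], TCP at [0.233, 0.498, 0.217] pointing down, gripper open.
Joint ranges: [-178.18, 178.18], [-50.72, 133.34], [12.68, 142.11], [-81.47, 261.47], [9.98, 163.14], [-165.26, 165.26]. Speed limits (degrees/s): [136.94, 136.94, 180, 180, 180, 180].

## Interface

Orientations are given as a 3x3 rotation matrix whose columns are the frame's x, y, z axes.
In Python, from rig import env, optics gives the robot as it stands.
- The arm moves only by the tool arm_command, never from a script. Its argument "commands" is one flat list of numbers, 7 for each row, row after row: the closure, from -1 (fully open) to 1 (shut), so that 0 is half open, then the shift along the tool's x, y, z as a fraction of full scale, then the turn, a rotation vector about the tool's x, y, z as a fraction of full scale. A call has 1 to 12 rows; each row is the pose to reach, as a shift and turn from the pose commanded when the call began, along the tool's axes at that moment; what a row does not reach only later rows make up. Full scale, the value 1, is 500 mm for a shift and 120 degrees for a turn. A row lasts 1/12 s, in which the tool goes at most 41.7 mm and 7.16 degrees, less where a joint would pass 70% of its speed; a pose out of reach is approached as far as the arm can. A call with a number of a shift or a turn outside -1 to 1 is refused whole. A call with a gripper value outside its range is refused whole. The fingers move at their own pace and stop on an object; "newtons" is the grip in N (left out, the last holds). Time passes only in rows, so rows that repeat a pose let the fingers close. It gives the time, the measured TCP pose, the force, the opening and the grip force at its end, in the units of the state.
- env.observe(): the state, without advancing time (a new reading comes with each control period).
- optics.get_image(name): name is "scene" or "top" or "wrist"; returns a dict with "image" (420x560x3 uint8, red, green, blue), "intrinsics" (3x3 intrinsics, pixels), "k1" (the pictures are not rectified: a ray, as slopes to the right and down, at radius r is drawn at 1 + k1 r^2 times it, then the intrinsics apply), "origin" and "orientation" of the camera in the world; the wrist camera has in their place "tool_from_camera" (4x4, takes a point from camera to tool coordinates, whose origin is the TCP and whose axes are the flange's). Camera axes: x right, y down, z forward; pixel columns grow to the right and rows downward; lengths in m; the calibration is good to about 2 mm. A picture is of the moment at which its call begins: read the wrist's pose just before it. There is no depth.
- env.close_job(): hands the job in; it is judged then, once.
The state is a dict: "time_s": time; "q": joint angles; "qvel": joint speeds; "joint_efforts": joint torques, N m; "position": TCP position; "tool_rot": TCP orientation; "ft_force": force on the tool from outside, world axes, zero at the start; "wrist_torque": the same for the moment, N m; "grip_width": finger opening in m; "gripper_force": force on a finger pad.
Only numpy, scipy, OpenCV 4.12 (cv2) and the standard library are available. Lean on these libraries where they do the work, as an engineer would, in place of code of your own. Each camera call takes 0.05 s, during which the arm holds its last target. There are 200 camera calls.

## Task

Pinch the two side buttons of the tall air filter together so that it unlatches, lift it out of its socket and stand it upright in the middle of the cork liner in the one otherwise empty compartment of the steel tray. Only after that, turn the valve handle on the same block to half open (45 degrees) and leave it there to blow the socket clear. Do not drop the filter, and leave the short filter, its valve and everything else on the bench undisturbed.

Things in the scene. Friction and masses are not known exactly. Their poses are not given: they have to be found in the camera images.
- filter: the tall filter, latched in its aluminium block: grey round plastic, 36 mm across (30 mm at the top), 72 mm above the block, 0.09 to 0.17 kg. Origin: on its axis, at the underside of its 46 x 36 x 6 mm flange, which rests on the block's top (45 mm above the bench); z up. Release buttons on its +x and -x sides, centres 38 mm above the origin; held by the pressed buttons it can be carried
- filter_foot (a point): centre of the filter's underside, 17 mm below the filter's origin: a foot 30 x 24 mm (40 x 24 mm with the latch lugs) that stands in the socket with about 2 mm play at its sides; out of the socket the filter stands upright on it. The lugs catch 3 mm under ledges of the socket: both buttons must be pressed home together to lift the filter, straight up; one alone leaves it latched
- filter_button_a (a joint): how far the button on the filter's +x side is pressed, m: 0 out, 0.005 home. Black, ribbed, 18 mm wide (y), 16 mm high; 52 mm over the outer faces of both buttons, 42 mm with both home. Slides straight in along x against a spring, about 3 N at first, 7 N when home, and springs out when let go
- filter_button_b (a joint): the same for the button on the filter's -x side
- socket (a point): on the block of the tall filter: centre of the mouth of the socket, at the block's top, 45 mm above the bench; z up, y from the socket towards the valve, whose axis is 100 mm away. The block is 84 (x) x 190 (y) x 45 mm, fixed to the bench
- valve (a joint): angle of the valve on the tall filter's block, rad: 0 shut (handle across the block), 1.571 fully open (handle along the block's length), 0.785 half open; it grows counterclockwise seen from above, starts shut or nearly so, is held by friction of 0.08 N m and stays where it is left
- valve_grip (a point): centre of that valve's steel handle, on its upright turning axis, 76 mm above the bench: a flat bar 64 mm long (this frame's x), 10 mm thick (its y), 24 mm high (66 to 90 mm above the bench), turning with the valve; z up
- liner: flat square of cork, 66 x 66 x 2 mm, fixed in the one compartment of the tray with nothing else in it (which one varies); origin at the centre of its underside, its top 2 mm higher and 6 mm above the bench; sides along the tray's sides
- tray: steel tray fixed to the bench, 172 x 172 mm, walls 28 mm high and 4 mm thick, 4 mm floor, with two crossing dividers of the same height making four compartments of 80 x 80 mm centred 42 mm from its middle in x and y; three hold small things up to 45 mm tall; origin at the centre of its underside
- station2: a second block, the same as the tall filter's (84 x 190 x 45 mm, origin at the centre of its underside), to be left alone: it carries the short filter and its own open valve
- short_filter: the short filter in the second block, to be left alone: same base and buttons, but only 49 mm above its block; origin at the underside of its flange
- valve2 (a joint): angle of the second block's valve, rad; to be left alone
- resin_bottle: white bottle, 44 mm across, 100 mm tall, just beyond the tall filter's block; origin at the centre of its underside
- arch_model: plaster dental model, 52 x 46 x 27 mm, on the robot's side of the tall filter's block; origin at the centre of its underside
- mug: mug, 72 mm across, 85 mm tall, with a handle, beyond the second block; origin at the centre of its underside
- spatula: spatula, 160 mm long, lying on the robot's side of the second block
- arch_small: plaster dental model, 47 x 41 x 27 mm, in the tray
- wax_pot: glass jar with a metal lid, 44 mm across, 45 mm tall, in the tray
- die: small plaster die, 34 x 30 x 36 mm, in the tray
Things that resemble listed ones, but are neither listed nor needed, are in the scene too. Leave any pink or purple look-alike of the part that bears socket alone.

How it is judged:
By the outcome, as a careful person would: the job done as asked, in the order asked, and still so for the second after the job is handed in, with the robot touching nothing.
It also fails if it takes over 53 s, if anything falls off the work surface, if the arm or the gripper's body presses on something with over 40 N, if the wrist force passes 120 N, or if a joint passes its speed limit or range.

## Working session

There is one attempt and no reset: what is moved stays moved. The work goes in short steps, Python scripts to look and compute and a tool call to move; the robot and the scene stay as the last step left them, time stands still between calls to the robot, and variables do not carry over. Pictures are saved under pics/ and viewed, at most 10 in all, crops included, and the job is handed in when it is done.

Besides the shell and the picture viewer there is one more tool, called after "Request:" as name(argument=value, ...), one argument or row to a line, values as JSON. arm_command: Moves the arm, as the interface text tells. Shift numbers are shares of 500 mm and turn numbers shares of 120 degrees, none past 1 either way. Its arguments: {"type":"object","properties":{"commands":{"type":"array","items":{"type":"number"}},"newtons":{"type":"number"}},"required":["commands"]}

```bash
mkdir -p pics; ls; cat > h.py <<'E'
import numpy as np, cv2
from rig import env, optics
def snap(name,fn=None):
    s=env.observe(); d=optics.get_image(name)
    if fn: cv2.imwrite('pics/'+fn,d['image'][:,:,::-1])
    if 'origin' in d: o=np.array(d['origin']);R=np.array(d['orientation'])
    else:
        T=np.array(d['tool_from_camera']);Rt=np.array(s['tool_rot']);R=Rt@T[:3,:3];o=np.array(s['position'])+Rt@T[:3,3]
    return dict(im=d['image'],K=np.array(d['intrinsics']),k=d['k1'],o=o,R=R)
def onz(c,uv,z):
    x=cv2.undistortPoints(np.array([[uv]],float),c['K'],np.array([c['k'],0,0,0.]))[0,0]
    r=c['R']@np.array([x[0],x[1],1]); return c['o']+r*(z-c['o'][2])/r[2]
def proj(c,P):
    p=c['R'].T@(np.array(P,float)-c['o']); x=p[:2]/p[2]; x=x*(1+c['k']*(x@x)); return (c['K']@[x[0],x[1],1])[:2]
E
python3 - <<'E'
from h import *
a=snap('scene','s1.png');b=snap('top','t1.png')
for c in(a,b): print(c['K'].tolist(),c['k'],c['o'],c['R'].round(3).tolist())
s=env.observe();print(s)
E
```

```text
pics
[[513.3131647698646, 0.0, 281.06980497991054], [0.0, 513.3131647698646, 205.74406973412982], [0.0, 0.0, 1.0]] -0.09532382832666399 [1.29158276 0.5071754  0.67691239] [[-0.508, 0.449, -0.735], [0.861, 0.28, -0.424], [0.015, -0.848, -0.529]]
[[400.68193987432875, 0.0, 278.56080058396685], [0.0, 400.68193987432875, 210.43292776308718], [0.0, 0.0, 1.0]] -0.006317942321580667 [0.40482936 0.02745435 0.99489263] [[-0.027, -0.999, 0.045], [-0.999, 0.026, -0.021], [0.02, -0.046, -0.999]]
{'time_s': 0.1, 'q': array([ 5.26382736e+01,  2.18377771e+01,  7.43787080e+01,  1.69941214e-03,
        8.38562286e+01, -1.23354048e+01]), 'qvel': array([ 0.00256339, -0.04298546, -0.11784672,  0.08980326, -0.00606138,
       -0.10242354]), 'joint_efforts': array([ 4.71406878e-03, -4.49223375e+01, -2.31658530e+01, -1.64103899e-04,
        3.64702653e-03, -3.73799321e-05]), 'position': array([0.23249545, 0.49815041, 0.21597748]), 'tool_rot': array([[-9.06112072e-01,  4.23036977e-01, -7.93583102e-04],
       [ 4.23037615e-01,  9.06111580e-01, -9.90806285e-04],
       [ 2.99927143e-04, -1.23349704e-03, -9.99999194e-01]]), 'ft_force': array([ 0.75883276, -0.82453056,  0.29749575]), 'wrist_torque': array([-0.01659303, -0.00711624,  0.0388527 ]), 'gripper_force': 0.0, 'grip_width': 0.08541075199516214}
```

View pics/t1.png

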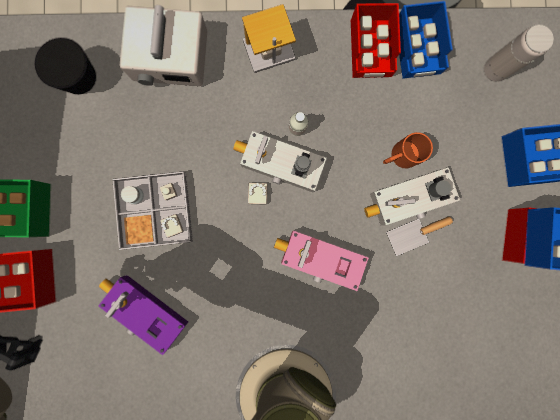

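View pics/s1.png

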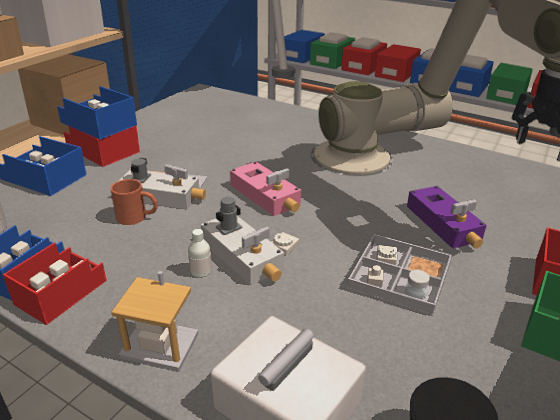

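The top view shows two aluminium blocks. One is at (284,160), with the bottle beyond it (299,122), the arch model on the robot's side (257,193) and the taller filter (303,165). The other is at (417,195), with the mug and spatula, so it is station2. The pink and purple ones are look-alikes. The cork liner is in the tray's lower-left compartment, at (139,230). I'll confirm with an enlarged crop.

```bash
python3 - <<'E'
import cv2
a=cv2.imread('pics/t1.png')
c=cv2.resize(a[110:260,105:345],None,fx=3.33,fy=3.33,interpolation=cv2.INTER_CUBIC)
cv2.imwrite('pics/c1.png',c);print(c.shape)
b=cv2.imread('pics/s1.png')
c=cv2.resize(b[190:290,190:310],None,fx=5,fy=5,interpolation=cv2.INTER_CUBIC)
cv2.imwrite('pics/c2.png',c)
E
```

```text
(500, 799, 3)
```

View pics/c1.png

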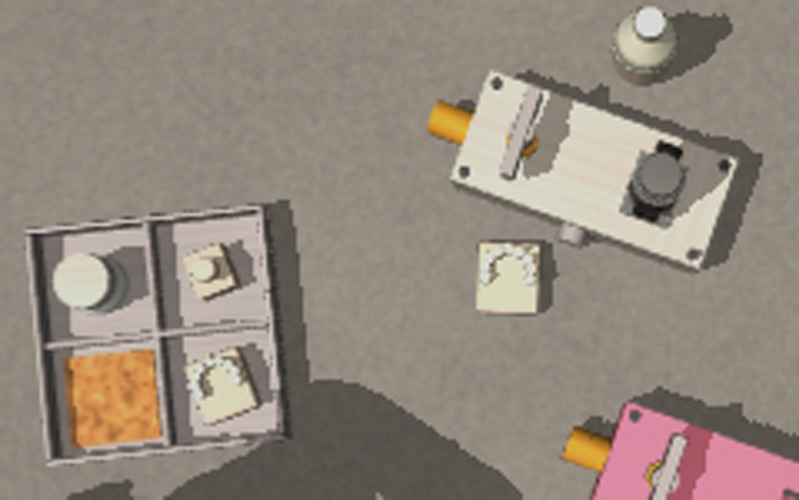

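View pics/c2.png

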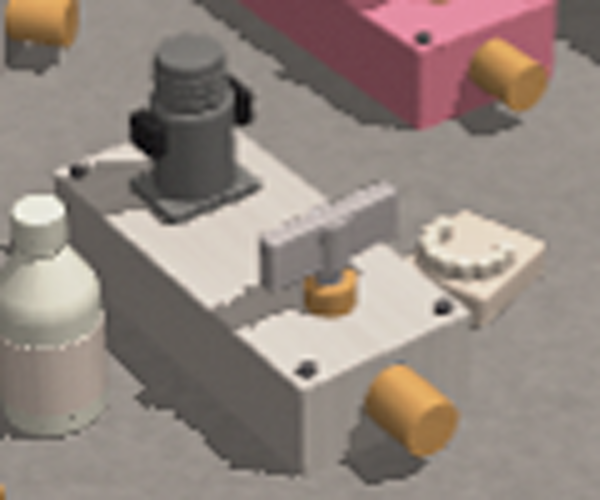

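```bash
cat > m.py <<'E'
from h import *
c=snap('top')
def f(l,z): return np.array([onz(c,(105+u/3.33,110+v/3.33),z) for u,v in l])
B=f([(491,71),(738,158),(698,270),(452,182)],.045)
print('block c',B.mean(0),'sides',[np.linalg.norm(B[i]-B[i-1]).round(4) for i in range(4)])
ydir=(B[0]-B[1]+B[3]-B[2]);print('block y deg',np.degrees(np.arctan2(ydir[1],ydir[0])))
u=f([(669,150),(646,213)],.091);print('buttons',u.tolist(),u.mean(0),np.linalg.norm(u[0]-u[1]),np.degrees(np.arctan2(*(u[0]-u[1])[1::-1])))
print('cap',f([(659,178)],.117))
h=f([(533,92),(509,177)],.09);print('handle',h.mean(0),np.linalg.norm(h[0]-h[1]),np.degrees(np.arctan2(*(h[0]-h[1])[1::-1])))
T=f([(27,232),(262,207),(287,437),(50,463)],.028);print('tray',T.mean(0),[np.linalg.norm(T[i]-T[i-1]).round(4) for i in range(4)])
e=T[1]-T[0]+T[2]-T[3];print(np.degrees(np.arctan2(e[1],e[0])))
L=f([(68,355),(155,350),(160,442),(74,447)],.006);print('liner',L.mean(0),[np.linalg.norm(L[i]-L[i-1]).round(4) for i in range(4)])
tc=T.mean(0);ex=(T[0]-T[1]);ex/=np.linalg.norm(ex);ey=T[3]-T[0];ey/=np.linalg.norm(ey);print('liner from tray',tc+.042*ex+.042*ey)
print(env.observe()['time_s'])
E
python3 m.py
```

```text
block c [ 0.56526034 -0.00765304  0.045     ] sides [np.float64(0.085), np.float64(0.1882), np.float64(0.0859), np.float64(0.1869)]
block y deg 68.98637606825514
buttons [[0.5701634504500688, -0.05704078885000618, 0.09099999999999997], [0.5272577270243021, -0.04004845243686763, 0.09099999999999997]] [ 0.54871059 -0.04854462  0.091     ] 0.04614802920456799 -21.605493420613815
cap [[ 0.54685649 -0.04741217  0.117     ]]
handle [0.58338171 0.04378313 0.09      ] 0.06083008571631682 -17.034477968032466
tray [0.45633978 0.31117569 0.028     ] [np.float64(0.1676), np.float64(0.1701), np.float64(0.1677), np.float64(0.1703)]
-85.25970511332751
liner [0.41105362 0.34923717 0.006     ] [np.float64(0.0678), np.float64(0.0638), np.float64(0.0678), np.float64(0.0629)]
liner from tray [0.41103372 0.34925206 0.028     ]
0.15
```

```bash
cat > go.py <<'E'
import sys; from h import *
from scipy.spatial.transform import Rotation as Ro
def go(x,y,z,yaw):
    s=env.observe();R=np.array(s['tool_rot']);p=np.array(s['position'])
    a=np.radians(yaw);Y=np.array([np.cos(a),np.sin(a),0]);Z=np.array([0,0,-1.]);G=np.stack([np.cross(Y,Z),Y,Z],1)
    sh=R.T@(np.array([x,y,z])-p)
    rv=np.degrees(Ro.from_matrix(R.T@G).as_rotvec())
    print('t',s['time_s'],'pos',p.round(4),'q',s['q'].round(0),'yaw',np.degrees(np.arctan2(R[1,1],R[0,1])).round(2))
    print('shift',(sh/.5).round(4),'turn',(rv/120).round(4),'rows',max(np.linalg.norm(sh)/.0417,np.linalg.norm(rv)/7.16).round(1))
if __name__=='__main__': go(*map(float,sys.argv[1:5]))
E
python3 go.py 0.548 -0.048 0.217 -21; python3 - <<'E'
from h import *
c=snap('top'); print(onz(c,(300.2,116),.1)); d=optics.get_image('wrist');print(d['tool_from_camera'],d['intrinsics'])
E
```

```text
t 0.15 pos [0.2325 0.4982 0.2161] q [ 53.  22.  74.  -0.  84. -12.] yaw 64.97
shift [-1.0338 -0.7229 -0.0013] turn [-5.000e-04  3.000e-04  7.164e-01] rows 15.1
[ 0.65784574 -0.04593414  0.1       ]
[[-7.04696753e-05 -9.51560570e-01 -3.07461342e-01  7.92219530e-02]
 [ 9.99999966e-01 -1.44067234e-04  2.16674479e-04 -6.40976433e-04]
 [-2.50473996e-04 -3.07461316e-01  9.51560548e-01 -1.57591351e-01]
 [ 0.00000000e+00  0.00000000e+00  0.00000000e+00  1.00000000e+00]] [[300.08010549   0.         277.37026647]
 [  0.         300.08010549 207.62404666]
 [  0.           0.           1.        ]]
```

Request:
arm_command(
  commands=[-1,-1,-0.7,-0.04,0,0,0.716,-1,-1,-0.7,-0.04,0,0,0.716,-1,-1,-0.7,-0.04,0,0,0.716,-1,-1,-0.7,-0.04,0,0,0.716,-1,-1,-0.7,-0.04,0,0,0.716,-1,-1,-0.7,-0.04,0,0,0.716,-1,-1,-0.7,-0.04,0,0,0.716,-1,-1,-0.7,-0.04,0,0,0.716,-1,-1,-0.7,-0.04,0,0,0.716,-1,-1,-0.7,-0.04,0,0,0.716,-1,-1,-0.7,-0.04,0,0,0.716,-1,-1,-0.7,-0.04,0,0,0.716],
)

```text
time_s: 1.25
position: [0.483, 0.0634, 0.2331]
tool_rot: [[0.364, 0.932, 0.0], [0.932, -0.364, 0.0], [0.0, 0.0, -1.0]]
ft_force: [1.2, 0.2, -0.4]
grip_width: 0.0853
gripper_force: 0.0
```

```bash
python3 go.py 0.548 -0.048 0.235 -21
```

```text
t 1.25 pos [0.483  0.0634 0.2331] q [-6. 15. 82.  0. 83. 15.] yaw -21.32
shift [-0.1603  0.2022 -0.0038] turn [ 0.0001 -0.0001 -0.0026] rows 3.1
```

Request:
arm_command(
  commands=[-1,-0.16,0.202,0,0,0,0,-1,-0.16,0.202,0,0,0,0,-1,-0.16,0.202,0,0,0,0,-1,-0.16,0.202,0,0,0,0,-1,-0.16,0.202,0,0,0,0],
)

```text
time_s: 1.67
position: [0.5487, -0.0473, 0.232]
tool_rot: [[0.36, 0.933, -0.001], [0.933, -0.36, 0.0], [-0.0, -0.001, -1.0]]
ft_force: [0.2, 0.9, -0.2]
grip_width: 0.0853
gripper_force: 0.0
```

```bash
python3 - <<'E'
from h import *
c=snap('wrist','w1.png')
np.savez('w1.npz',**c)
a=cv2.resize(c['im'][:,:,::-1],(800,600),interpolation=cv2.INTER_CUBIC);cv2.imwrite('pics/w1b.png',a)
print(proj(c,(.548,-.048,.117)),proj(c,(.5834,.0438,.09)))
E
```

```text
[277.58538989 198.63591132] [277.5402148   88.91897437]
```

View pics/w1b.png

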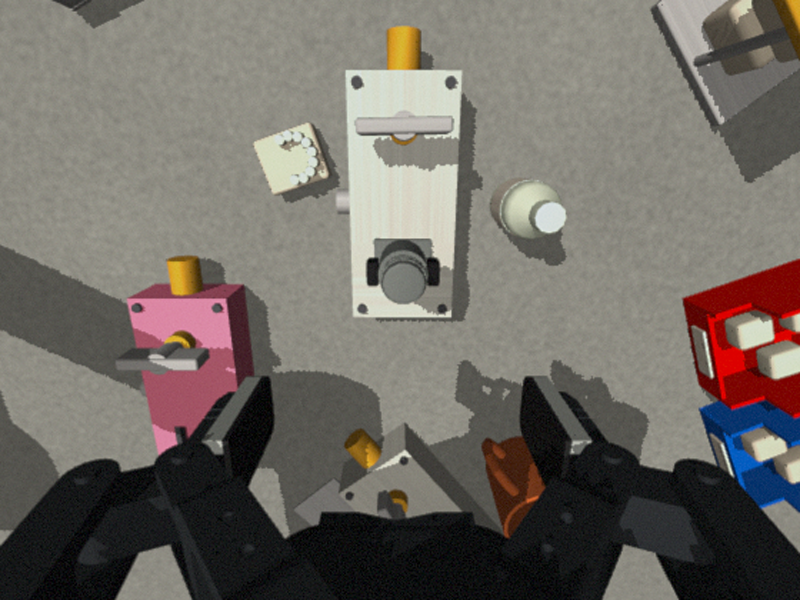

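The wrist view (shown at 1.43x) has the block upright in the picture. The buttons are at (373,271) and (433,271), the cap centre at (404,283), and the handle runs from (356,125) to (453,124).

```bash
python3 - <<'E'
from h import *
c=dict(np.load('w1.npz'))
f=lambda u,v,z: onz(c,((u+.5)*.7-.5,(v+.5)*.7-.5),z)
def ang(d): return np.degrees(np.arctan2(d[1],d[0])).round(2)
a,b=f(366.5,271,.083),f(440,271,.083);print('btn',a,b,(a+b)/2,np.linalg.norm(a-b),ang(b-a))
print('cap',f(404,283,.117))
C=[f(*p,.045) for p in((346,70),(462,70),(452,319),(354,317))];print('block',np.mean(C,0),ang(C[0]-C[3]+C[1]-C[2]),[np.linalg.norm(C[i]-C[i-1]).round(4) for i in range(4)])
m=(C[0]+C[3])/2
h=f(356,120,.09),f(453,119,.09);print('handle',(h[0]+h[1])/2,np.linalg.norm(h[0]-h[1]),ang(h[1]-h[0]))
E
python3 go.py .548 -.048 .083 -21
```

```text
btn [ 0.52720594 -0.03986868  0.083     ] [ 0.57775215 -0.05938822  0.083     ] [ 0.55247905 -0.04962845  0.083     ] 0.05418423906804108 -21.12
cap [ 0.55270661 -0.0490944   0.117     ]
block [ 0.56885069 -0.00863608  0.045     ] 68.93 [np.float64(0.1901), np.float64(0.0837), np.float64(0.1919), np.float64(0.0841)]
handle [0.58978262 0.04634028 0.09      ] 0.06283389795054603 -20.59
t 1.7167 pos [ 0.548  -0.0457  0.2324] q [-17.  21.  73.   0.  86.   4.] yaw -21.03
shift [-0.0044  0.0021  0.2987] turn [-0.0006 -0.0001 -0.0002] rows 3.6
```

```bash
python3 go.py .552 -.0493 .150 -21.05
```

```text
t 1.7167 pos [ 0.548  -0.0457  0.2324] q [-17.  21.  73.   0.  86.   4.] yaw -21.03
shift [-0.0039  0.0103  0.1647] turn [-0.0006 -0.0001  0.0002] rows 2.0
```

Request:
arm_command(
  commands=[-1,-0.004,0.01,0.165,0,0,0,-1,-0.004,0.01,0.165,0,0,0,-1,-0.004,0.01,0.165,0,0,0,-1,-0.004,0.01,0.165,0,0,0,-1,-0.004,0.01,0.165,0,0,0],
)

```text
time_s: 2.13
position: [0.5527, -0.0483, 0.1528]
tool_rot: [[0.356, 0.934, 0.003], [0.934, -0.356, -0.001], [0.0, 0.003, -1.0]]
ft_force: [-0.4, -0.3, 0.5]
grip_width: 0.0851
gripper_force: 0.0
```

```bash
python3 - <<'E'
from h import *
c=snap('wrist','w2.png')
np.savez('w2.npz',**c)
a=cv2.resize(c['im'][:,:,::-1],(800,600),interpolation=cv2.INTER_CUBIC);cv2.imwrite('pics/w2b.png',a)
s=env.observe();print(s['position'],s['tool_rot'])
E
```

```text
[ 0.55302128 -0.04856391  0.15318041] [[ 3.56534241e-01  9.34273062e-01  4.14505511e-03]
 [ 9.34282204e-01 -3.56532198e-01 -1.24679460e-03]
 [ 3.12999001e-04  4.31717619e-03 -9.99990632e-01]]
```

View pics/w2b.png

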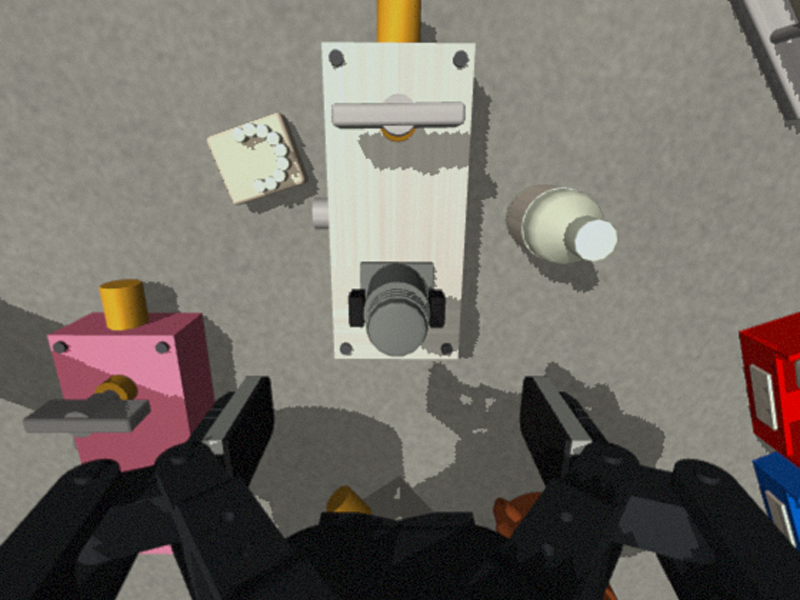

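The view at 0.153 m shows the buttons' outer edges at (349,308) and (445,308), so their middle at 397 matches the middle of the finger pads (397). The cap is at (398,328) and the handle runs from (332,114) to (465,114).

```bash
python3 - <<'E'
from h import *
c=dict(np.load('w2.npz'))
f=lambda u,v,z: onz(c,((u+.5)*.7-.5,(v+.5)*.7-.5),z)
def ang(d): return np.degrees(np.arctan2(d[1],d[0])).round(2)
a,b=f(349,308,.083),f(445,308,.083);print('btn',(a+b)/2,np.linalg.norm(a-b),ang(b-a))
print('cap',f(398,328,.117))
h=f(332,105,.09),f(465,105,.09);print('handle far edge',(h[0]+h[1])/2,np.linalg.norm(h[0]-h[1]),ang(h[1]-h[0]))
C=[f(*p,.045) for p in((321,43),(476,42),(459,359),(335,359))];print('block',np.mean(C,0),ang(C[0]-C[3]+C[1]-C[2]),[np.linalg.norm(C[i]-C[i-1]).round(4) for i in range(4)])
E
python3 go.py .5525 -.0495 .084 -21.1
```

```text
btn [ 0.55215654 -0.05002094  0.083     ] 0.053969847396565386 -20.94
cap [ 0.55305542 -0.04858749  0.117     ]
handle far edge [0.58982908 0.04693173 0.09      ] 0.06279314901251577 -20.86
block [ 0.56872143 -0.00816833  0.045     ] 68.9 [np.float64(0.1902), np.float64(0.0846), np.float64(0.1908), np.float64(0.0846)]
t 2.1833 pos [ 0.553  -0.0486  0.1532] q [-17.  25.  80.   0.  75.   4.] yaw -20.89
shift [-0.0022 -0.0009  0.1384] turn [ 0.0021 -0.0002  0.0018] rows 1.7
```

Request:
arm_command(
  commands=[-1,-0.002,0,0.07,0.002,0,0.002,-1,-0.002,0,0.142,0.002,0,0.002,-1,-0.002,0,0.142,0.002,0,0.002,-1,-0.002,0,0.142,0.002,0,0.002,-1,-0.002,0,0.142,0.002,0,0.002],
)

```text
time_s: 2.6
position: [0.5531, -0.0501, 0.0822]
tool_rot: [[0.361, 0.933, 0.0], [0.933, -0.361, 0.0], [0.0, 0.0, -1.0]]
ft_force: [-0.2, 0.2, -1.0]
grip_width: 0.0851
gripper_force: 0.0
```

Request:
arm_command(
  commands=[0.3,0,0,0,0,0,0,1,0,0,0,0,0,0,1,0,0,0,0,0,0,1,0,0,0,0,0,0,1,0,0,0,0,0,0,1,0,0,0,0,0,0,1,0,0,0,0,0,0,1,0,0,0,0,0,0],
  newtons=40,
)

```text
time_s: 3.27
position: [0.552, -0.05, 0.08]
tool_rot: [[0.361, 0.932, -0.003], [0.932, -0.361, 0.001], [0.0, -0.003, -1.0]]
ft_force: [-0.9, 0.3, 5.9]
grip_width: 0.0288
gripper_force: 39.2
```

The opening of 28.8 mm is not the 42 mm expected, so I'll look before lifting.

```bash
python3 - <<'E'
from h import *
c=snap('wrist','w3.png');d=snap('scene')
np.savez('w3.npz',**c)
a=cv2.resize(c['im'][150:400,180:380,::-1],(480,600),interpolation=cv2.INTER_CUBIC)
u,v=proj(d,(.552,-.05,.09)).astype(int);print(u,v)
b=cv2.resize(d['im'][v-75:v+75,u-40:u+40,::-1],(320,600),interpolation=cv2.INTER_CUBIC)
cv2.imwrite('pics/w3b.png',np.hstack([a,b]))
s=env.observe();print(s['position'],s['grip_width'],s['gripper_force'],s['ft_force'])
E
```

```text
227 210
[ 0.5520158 -0.0500274  0.0800283] 0.02880137762589958 39.18091356754303 [-0.65266293  0.21577307  5.4865743 ]
```

View pics/w3b.png

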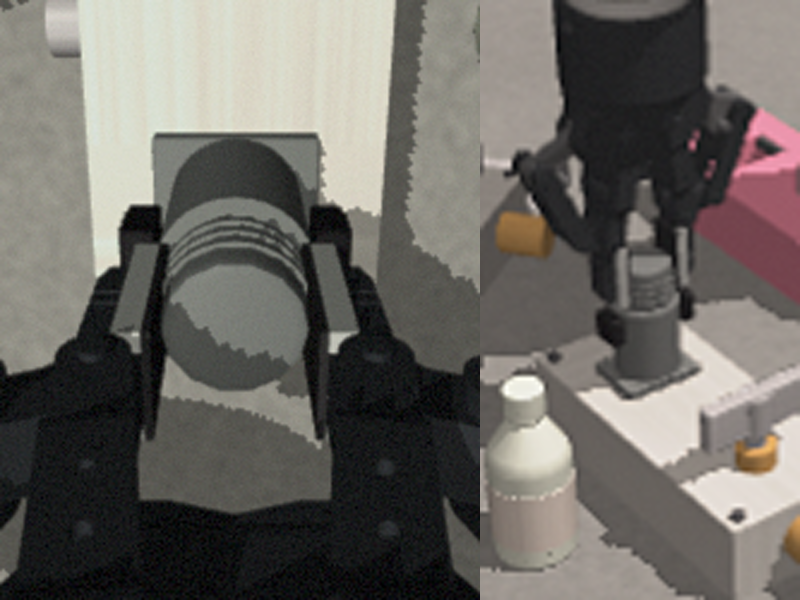

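The pads are on the ribbed cap above the buttons. In the scene panel the grey pad ends are at about (622,312) and (683,290), just above the black buttons at (612,325) and (687,303). I'll check the fingertip height against the scene projection.

```bash
python3 - <<'E'
from h import *
d=snap('scene');w=dict(np.load('w3.npz'));w2=dict(np.load('w2.npz'))
A=np.array([.933,-.361,0]);X=np.array([.361,.933,0]);p=np.array([.552,-.05,0])
crop=lambda q:((q-[187,135])*4+[480,0]).round(0)
wc=lambda q:((q-[180,150])*2.4).round(0)
for z in(.061,.075,.09,.1,.11):
  print(z,'scene',[crop(proj(d,p+s*A*.0165+X*.011+[0,0,z])).tolist() for s in(1,-1)],'wrist',[wc(proj(w,p+s*A*.0145+X*.011+[0,0,z])).tolist() for s in(1,-1)])
print('btn',[crop(proj(d,p+s*A*.024+[0,0,.083])).tolist() for s in(1,-1)],[wc(proj(w,p+s*A*.026+[0,0,.083])).tolist() for s in(1,-1)],'cap',crop(proj(d,p+[0,0,.117])),wc(proj(w,p+[0,0,.117])))
q=np.array([.553,-.0486,0])
for z in(.1,.12,.14,.155,.16,.172,.18,.19): print(z,'w2',[(proj(w2,q+s*A*.0425+X*.011+[0,0,z])/.7).round(0).tolist() for s in(1,-1)])
s=env.observe();print(s['q'],w['k'])
E
```

```text
0.061 scene [[631.0, 366.0], [682.0, 345.0]] wrist [[291.0, 175.0], [180.0, 175.0]]
0.075 scene [[629.0, 344.0], [681.0, 323.0]] wrist [[295.0, 196.0], [176.0, 196.0]]
0.09 scene [[628.0, 320.0], [680.0, 300.0]] wrist [[300.0, 221.0], [171.0, 221.0]]
0.1 scene [[627.0, 304.0], [680.0, 284.0]] wrist [[304.0, 241.0], [166.0, 241.0]]
0.11 scene [[626.0, 288.0], [679.0, 268.0]] wrist [[309.0, 264.0], [162.0, 263.0]]
btn [[605.0, 327.0], [681.0, 297.0]] [[345.0, 252.0], [126.0, 251.0]] cap [641. 257.] [235. 332.]
0.1 w2 [[480.0, 296.0], [315.0, 295.0]]
0.12 w2 [[488.0, 309.0], [308.0, 308.0]]
0.14 w2 [[498.0, 324.0], [298.0, 324.0]]
0.155 w2 [[506.0, 339.0], [290.0, 338.0]]
0.16 w2 [[510.0, 344.0], [287.0, 343.0]]
0.172 w2 [[518.0, 358.0], [279.0, 357.0]]
0.18 w2 [[525.0, 368.0], [273.0, 367.0]]
0.19 w2 [[534.0, 383.0], [264.0, 382.0]]
[-1.74238482e+01  3.00577426e+01  8.51548294e+01  1.72127811e-02
  6.49630503e+01  3.75603423e+00] 0.0007185569022614549
```

Both cameras and the 30 mm contact agree. The fingertips sit about 18 mm above the reported TCP at this opening, not 19 mm below it. I'll open, go 32 mm lower and pinch again.

Request:
arm_command(
  commands=[-1,0,0,0,0,0,0,-1,0,0,0,0,0,0,-1,0,0,0,0,0,0,-1,0,0,0,0,0,0,-1,0,0,0,0,0,0],
)

```text
time_s: 3.83
position: [0.5517, -0.0499, 0.0792]
tool_rot: [[0.361, 0.932, -0.004], [0.932, -0.361, 0.002], [-0.0, -0.005, -1.0]]
ft_force: [0.1, 0.5, -0.2]
grip_width: 0.085
gripper_force: 0.0
```

Request:
arm_command(
  commands=[-1,0,0,0.03,0,0,0,-1,0,0,0.064,0,0,0,-1,0,0,0.064,0,0,0,-1,0,0,0.064,0,0,0],
)

```text
time_s: 4.17
position: [0.5513, -0.0498, 0.0471]
tool_rot: [[0.361, 0.932, -0.005], [0.932, -0.361, 0.002], [-0.0, -0.006, -1.0]]
ft_force: [-0.1, -0.1, 0.0]
grip_width: 0.0856
gripper_force: 0.0
```

Request:
arm_command(
  commands=[0.3,0,0,0,0,0,0,1,0,0,0,0,0,0,1,0,0,0,0,0,0,1,0,0,0,0,0,0,1,0,0,0,0,0,0,1,0,0,0,0,0,0,1,0,0,0,0,0,0,1,0,0,0,0,0,0],
  newtons=40,
)

```text
time_s: 4.83
position: [0.5522, -0.05, 0.0493]
tool_rot: [[0.361, 0.932, -0.001], [0.932, -0.361, 0.001], [0.0, -0.001, -1.0]]
ft_force: [-2.7, 0.1, 13.4]
grip_width: 0.0389
gripper_force: 40.0
```

Request:
arm_command(
  commands=[1,0,0,-0.006,0,0,0,1,0,0,-0.012,0,0,0,1,0,0,-0.018,0,0,0,1,0,0,-0.018,0,0,0],
)

```text
time_s: 5.17
position: [0.5518, -0.0499, 0.0569]
tool_rot: [[0.361, 0.932, -0.003], [0.932, -0.361, 0.001], [0.0, -0.004, -1.0]]
ft_force: [0.1, 0.3, -1.7]
grip_width: 0.0381
gripper_force: 41.2
```

Request:
arm_command(
  commands=[1,0,0,-0.03,0,0,0,1,0,0,-0.07,0,0,0,1,0,0,-0.12,0,0,0,1,0,0,-0.18,0,0,0,1,0,0,-0.22,0,0,0,1,0,0,-0.22,0,0,0,1,0,0,-0.22,0,0,0],
)

```text
time_s: 5.75
position: [0.5521, -0.0501, 0.1666]
tool_rot: [[0.361, 0.932, -0.003], [0.932, -0.361, 0.001], [0.0, -0.003, -1.0]]
ft_force: [-0.2, -0.1, -1.4]
grip_width: 0.0384
gripper_force: 41.2
```

```bash
python3 - <<'E'
from h import *
c=snap('wrist','w4.png');d=snap('scene')
np.savez('w4.npz',**c)
np.savez('s4.npz',**d)
a=cv2.resize(c['im'][120:370,180:380,::-1],(480,600),interpolation=cv2.INTER_CUBIC)
u,v=proj(d,(.552,-.05,.14)).astype(int);print(u,v)
b=cv2.resize(d['im'][v-60:v+90,u-40:u+40,::-1],(320,600),interpolation=cv2.INTER_CUBIC)
cv2.imwrite('pics/w4b.png',np.hstack([a,b]))
s=env.observe();print(s['position'],s['grip_width'],s['gripper_force'],s['ft_force'])
E
python3 go.py .411 .3495 .17 -21.1
```

```text
226 189
[ 0.55134395 -0.04984982  0.16491717] 0.03839348491137593 41.18445932865143 [-0.18088389 -0.40114068 -2.14403383]
t 5.85 pos [ 0.5513 -0.0498  0.1649] q [-17.  25.  78.   0.  77.   4.] yaw -21.19
shift [ 0.6432 -0.5505 -0.0065] turn [-0.0033  0.0001 -0.0007] rows 10.2
```

View pics/w4b.png

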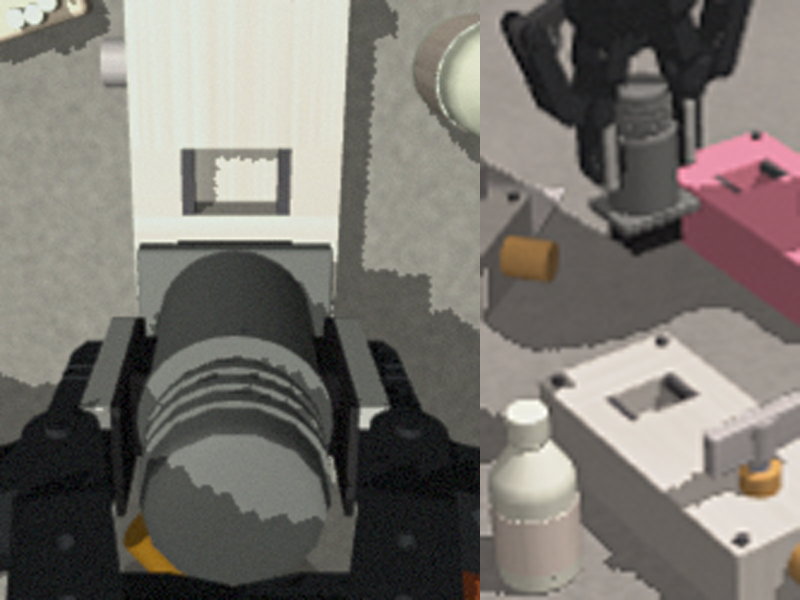

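The filter is out, upright and held by both buttons, and the socket is empty. Next I'll go short of the tray and measure the cork by colour.

```bash
python3 go.py .3785 .265 .175 -21.1
```

```text
t 5.85 pos [ 0.5513 -0.0498  0.1649] q [-17.  25.  78.   0.  77.   4.] yaw -21.19
shift [ 0.4622 -0.55   -0.0165] turn [-0.0033  0.0001 -0.0007] rows 8.6
```

Request:
arm_command(
  commands=[1,0.03,-0.036,-0.016,0,0,0,1,0.08,-0.09,-0.016,0,0,0,1,0.13,-0.155,-0.016,0,0,0,1,0.18,-0.215,-0.016,0,0,0,1,0.23,-0.275,-0.016,0,0,0,1,0.28,-0.335,-0.016,0,0,0,1,0.33,-0.395,-0.016,0,0,0,1,0.38,-0.455,-0.016,0,0,0,1,0.43,-0.51,-0.016,0,0,0,1,0.455,-0.54,-0.016,0,0,0,1,0.462,-0.55,-0.016,0,0,0,1,0.462,-0.55,-0.016,0,0,0],
)

```text
time_s: 6.85
position: [0.378, 0.2653, 0.1745]
tool_rot: [[0.359, 0.933, -0.006], [0.933, -0.359, 0.001], [-0.002, -0.006, -1.0]]
ft_force: [-0.4, -0.6, -1.4]
grip_width: 0.0385
gripper_force: 41.2
```

```bash
cat > cork.py <<'E'
from h import *
s=env.observe();print(s['position'],s['ft_force'],s['grip_width'])
for n in('wrist','scene','top'):
    c=snap(n); hsv=cv2.cvtColor(c['im'],cv2.COLOR_RGB2HSV)
    m=cv2.inRange(hsv,(5,110,90),(22,255,255))
    t=proj(c,(.411,.3495,.006))
    k,lab,st,ce=cv2.connectedComponentsWithStats(cv2.morphologyEx(m,cv2.MORPH_CLOSE,np.ones((5,5))))
    i=[j for j in range(1,k) if st[j,4]>150]
    i=min(i,key=lambda j:np.linalg.norm(ce[j]-t))
    pts=np.argwhere(lab==i)[:,::-1]
    W=np.array([onz(c,p,.006)[:2] for p in pts.astype(float)])
    r=cv2.minAreaRect((W*1000).astype(np.float32))
    print(n,'pred px',t.round(),'blob',ce[i].round(),st[i],'rect mm',np.round(r[0],1),np.round(r[1],1),round(r[2],1),'mean',W.mean(0).round(4))
E
python3 cork.py
```

```text
[0.37804129 0.26533096 0.17447303] [-0.44113825 -0.55434041 -1.42778817] 0.03845855100203384
wrist pred px [279.  98.] blob [281.  94.] [ 238   48   85   92 4423] rect mm [413.1 350.9] [65.8 65.7] 4.9 mean [0.4135 0.3519]
scene pred px [424. 267.] blob [426. 266.] [409 257  34  20 381] rect mm [405.5 350.4] [45.7 64. ] 5.0 mean [0.4046 0.3512]
top pred px [139. 230.] blob [268.  29.] [ 242    4   54   51 1798] rect mm [907.2  24.6] [103.4 121.5] 17.7 mean [0.9084 0.0217]
```

```bash
python3 go.py .413 .351 .175 -21.1
```

```text
t 7.0 pos [0.3797 0.2637 0.175 ] q [20. 15. 92.  0. 73. 41.] yaw -21.25
shift [ 1.868e-01 -1.100e-03 -1.000e-04] turn [-0.0023  0.0004 -0.0013] rows 2.2
```

Request:
arm_command(
  commands=[1,0.05,0,0,-0.002,0,0,1,0.11,0,0,-0.002,0,0,1,0.16,0,0,-0.002,0,0,1,0.187,0,0,-0.002,0,0,1,0.187,0,0.05,-0.002,0,0,1,0.187,0,0.11,-0.002,0,0,1,0.187,0,0.17,-0.002,0,0,1,0.187,0,0.21,-0.002,0,0,1,0.187,0,0.23,-0.002,0,0,1,0.187,0,0.24,-0.002,0,0,1,0.187,0,0.24,-0.002,0,0,1,0.187,0,0.24,-0.002,0,0],
)

```text
time_s: 8.0
position: [0.4134, 0.352, 0.0565]
tool_rot: [[0.362, 0.932, 0.002], [0.932, -0.362, 0.001], [0.001, 0.001, -1.0]]
ft_force: [-0.5, 0.8, -2.0]
grip_width: 0.0384
gripper_force: 41.2
```

```bash
python3 go.py .413 .351 .03 -21.1;python3 - <<'E'
from h import *
d=snap('scene','s5.png');np.savez('s5.npz',**d);c=snap('wrist','w5.png');np.savez('w5.npz',**c)
s=env.observe();print(s['position'])
# filter silhouette crop
u,v=proj(d,(.413,.351,.06)).astype(int);b=cv2.resize(d['im'][v-60:v+60,u-60:u+60,::-1],(500,500),interpolation=cv2.INTER_CUBIC)
for z in(.0,.01,.02,.03,.04): print(z,((proj(d,(.413,.351,z))-[u-60,v-60])*500/120).round())
a=cv2.resize(c['im'][90:390,200:360,::-1],(267,500),interpolation=cv2.INTER_CUBIC)
cv2.imwrite('pics/w5b.png',np.hstack([b,a]))
E
```

```text
t 8.0 pos [0.4134 0.352  0.0565] q [28. 31. 89. -0. 60. 49.] yaw -21.23
shift [-0.0023 -0.0001  0.053 ] turn [ 0.0005 -0.0006 -0.001 ] rows 0.6
[0.41328053 0.35225199 0.0567763 ]
0.0 [230. 347.]
0.01 [233. 331.]
0.02 [237. 316.]
0.03 [240. 300.]
0.04 [244. 284.]
```

View pics/w5b.png

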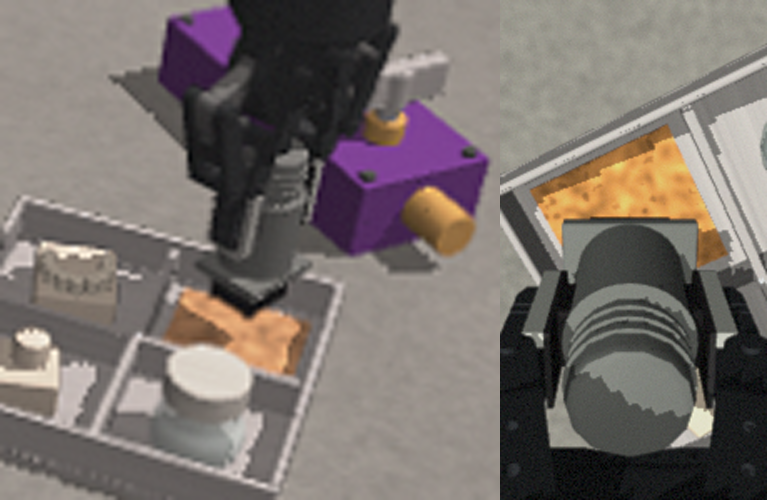

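The left panel shows the filter upright over the cork, with its foot near (250,300) at about 35 mm height as expected, and the fingers clear of the walls and wax pot. I'll lower it the last stretch.

Request:
arm_command(
  commands=[1,-0.002,0,0.02,0,0,0,1,-0.002,0,0.035,0,0,0,1,-0.002,0,0.046,0,0,0,1,-0.002,0,0.05,0,0,0,1,-0.002,0,0.05,0,0,0],
)

```text
time_s: 8.52
position: [0.412, 0.3511, 0.0303]
tool_rot: [[0.361, 0.932, -0.001], [0.932, -0.361, -0.0], [-0.0, -0.0, -1.0]]
ft_force: [0.3, -0.0, -1.3]
grip_width: 0.0386
gripper_force: 41.2
```

Request:
arm_command(
  commands=[1,0,0,0.003,0,0,0,1,0,0,0.005,0,0,0,1,0,0,0.005,0,0,0],
)

```text
time_s: 8.77
position: [0.4122, 0.3512, 0.0281]
tool_rot: [[0.361, 0.932, 0.0], [0.932, -0.361, 0.0], [0.0, 0.0, -1.0]]
ft_force: [-0.2, -0.0, -1.2]
grip_width: 0.0384
gripper_force: 41.2
```

Request:
arm_command(
  commands=[1,0,0,0.002,0,0,0,1,0,0,0.003,0,0,0,1,0,0,0.003,0,0,0],
)

```text
time_s: 9.02
position: [0.4124, 0.3513, 0.0276]
tool_rot: [[0.361, 0.932, 0.001], [0.932, -0.361, 0.001], [0.001, 0.001, -1.0]]
ft_force: [-1.5, -1.0, 7.5]
grip_width: 0.0385
gripper_force: 43.1
```

Request:
arm_command(
  commands=[0.0,0,0,0,0,0,0,-0.15,0,0,0,0,0,0,-0.3,0,0,0,0,0,0,-0.5,0,0,0,0,0,0,-0.5,0,0,0,0,0,0,-0.5,0,0,0,0,0,0],
)

```text
time_s: 9.52
position: [0.4121, 0.3512, 0.0265]
tool_rot: [[0.361, 0.932, 0.0], [0.932, -0.361, -0.0], [0.0, 0.0, -1.0]]
ft_force: [-0.5, 0.5, 0.1]
grip_width: 0.0642
gripper_force: 0.0
```

Request:
arm_command(
  commands=[-0.5,0,0,-0.02,0,0,0,-0.5,0,0,-0.05,0,0,0,-0.5,0,0,-0.1,0,0,0,-0.5,0,0,-0.16,0,0,0,-0.5,0,0,-0.22,0,0,0,-0.5,0,0,-0.28,0,0,0,-0.5,0,0,-0.32,0,0,0,-0.5,0,0,-0.34,0,0,0,-0.5,0,0,-0.34,0,0,0],
)

```text
time_s: 10.27
position: [0.4128, 0.3516, 0.1998]
tool_rot: [[0.361, 0.932, 0.005], [0.932, -0.361, 0.003], [0.004, 0.004, -1.0]]
ft_force: [-0.6, -0.4, -0.3]
grip_width: 0.0641
gripper_force: 0.0
```

```bash
python3 - <<'E'
from h import *
c=snap('wrist','w6.png');np.savez('w6.npz',**c);s=env.observe();print(s['position'],s['grip_width'])
d=snap('scene','s6.png');np.savez('s6.npz',**d)
# expected pixels if standing at the liner centre
P=np.array([.413,.351,0])
for n,q in(('w',c),('s',d)):
    print(n,'foot',proj(q,P+[0,0,.006]).round(1),'cap',proj(q,P+[0,0,.095]).round(1),'cork corners')
# tentative handle approach
E
python3 go.py .588 .0435 .19 69
```

```text
[0.41228794 0.35126532 0.19788778] 0.06404982330180777
w foot [277.4 180.6] cap [277.8 201.8] cork corners
s foot [424.7 268. ] cap [432.1 233.3] cork corners
t 10.3667 pos [0.4119 0.351  0.1966] q [28. 22. 78. -0. 80. 49.] yaw -21.19
shift [-0.4461  0.5507  0.0133] turn [ 1.000e-04  0.000e+00 -7.516e-01] rows 12.6
```

Request:
arm_command(
  commands=[-0.5,-0.448,0.551,0,0,0,0.75,-0.5,-0.448,0.551,0,0,0,0.75,-0.5,-0.448,0.551,0,0,0,0.75,-0.5,-0.448,0.551,0,0,0,0.75,-0.5,-0.448,0.551,0,0,0,0.75,-0.5,-0.448,0.551,0,0,0,0.75,-0.5,-0.448,0.551,0,0,0,0.75,-0.5,-0.448,0.551,0,0,0,0.75,-0.5,-0.448,0.551,0,0,0,0.75,-0.5,-0.448,0.551,0,0,0,0.75,-0.5,-0.448,0.551,0,0,0,0.75,-0.5,-0.448,0.551,0,0,0,0.75],
)

```text
time_s: 11.37
position: [0.5877, 0.0421, 0.1949]
tool_rot: [[0.953, -0.301, -0.003], [-0.301, -0.953, 0.0], [-0.003, 0.001, -1.0]]
ft_force: [-0.7, 0.8, 0.9]
grip_width: 0.0639
gripper_force: 0.0
```

Request:
arm_command(
  commands=[-0.5,0,0,0,0,0,0,-0.5,0,0,0,0,0,0],
)

```text
time_s: 11.53
position: [0.5877, 0.0427, 0.1955]
tool_rot: [[0.957, -0.291, -0.002], [-0.291, -0.957, 0.0], [-0.002, 0.0, -1.0]]
ft_force: [0.1, -0.6, 0.8]
grip_width: 0.0639
gripper_force: 0.0
```

```bash
python3 go.py .588 .0427 .05 -110.9; python3 - <<'E'
from h import *
c=dict(np.load('w6.npz'))
g=cv2.cvtColor(c['im'],cv2.COLOR_RGB2GRAY)
print('cap circles',cv2.HoughCircles(cv2.GaussianBlur(g,(3,3),0)[160:250,230:330],cv2.HOUGH_GRADIENT,1,10,param1=100,param2=12,minRadius=13,maxRadius=22))
hsv=cv2.cvtColor(c['im'],cv2.COLOR_RGB2HSV);print('row202',[tuple(c['im'][202,u]) [0] for u in range(240,320,6)],'col278',[int(c['im'][v,278,0]) for v in range(120,240,8)])
w=snap('wrist','w7.png');np.savez('w7.npz',**w)
d=snap('scene','s7.png')
# handle top: bright low-saturation bar; pixels around the predicted place
X=np.array([.935,-.355,0]);Y=np.array([.355,.935,0]);P=np.array([.588,.0427,.09])
print([proj(w,P+a*X*.032+b*Y*.005).round().tolist() for a in(1,-1) for b in(1,-1)])
E
```

```text
t 11.5333 pos [0.5877 0.0427 0.1955] q [ -7.  27.  70.  -0.  84. 100.] yaw -106.91
shift [ 1.200e-03 -2.000e-04  2.911e-01] turn [0.0002 0.0009 0.0332] rows 3.5
cap circles [[[46.5 45.5 18.1]
  [46.5 34.5 18. ]
  [27.5 24.5 18.1]
  [45.5 24.5 15.9]
  [76.5 25.5 15.8]
  [74.5 35.5 14.7]
  [77.5 78.5 15.8]
  [61.5 79.5 18.1]
  [97.5 56.5 14.6]
  [97.5 13.5 15.9]]]
row202 [np.uint8(143), np.uint8(190), np.uint8(49), np.uint8(114), np.uint8(135), np.uint8(130), np.uint8(132), np.uint8(124), np.uint8(123), np.uint8(115), np.uint8(37), np.uint8(98), np.uint8(62), np.uint8(125)] col278 [145, 149, 152, 132, 149, 226, 194, 60, 109, 127, 127, 126, 109, 167, 204]
[[273.0, 165.0], [285.0, 166.0], [269.0, 232.0], [280.0, 233.0]]
```

The cap circle at (276.5,205.5) with radius 18 px matches the expected (278,202), so the filter stands upright in the middle of the cork. Next I'll descend on the valve handle.

Request:
arm_command(
  commands=[-0.5,0.001,0,0.07,0,0,0.033,-0.5,0.001,0,0.14,0,0,0.033,-0.5,0.001,0,0.2,0,0,0.033,-0.5,0.001,0,0.25,0,0,0.033,-0.5,0.001,0,0.28,0,0,0.033,-0.5,0.001,0,0.29,0,0,0.033,-0.5,0.001,0,0.29,0,0,0.033],
)

```text
time_s: 12.22
position: [0.588, 0.0427, 0.0505]
tool_rot: [[0.934, -0.358, -0.002], [-0.358, -0.934, 0.0], [-0.002, 0.001, -1.0]]
ft_force: [-0.2, -0.4, 0.8]
grip_width: 0.0639
gripper_force: 0.0
```

Request:
arm_command(
  commands=[0,0,0,0,0,0,0,0.5,0,0,0,0,0,0,1,0,0,0,0,0,0,1,0,0,0,0,0,0,1,0,0,0,0,0,0,1,0,0,0,0,0,0,1,0,0,0,0,0,0,1,0,0,0,0,0,0],
  newtons=30,
)

```text
time_s: 12.88
position: [0.5894, 0.0436, 0.0526]
tool_rot: [[0.933, -0.359, 0.003], [-0.359, -0.933, 0.001], [0.002, -0.002, -1.0]]
ft_force: [1.7, 6.4, 2.9]
grip_width: 0.0093
gripper_force: 35.8
```

```bash
python3 go.py .588 .0427 .05 -66
```

```text
t 12.8833 pos [0.5894 0.0436 0.0526] q [ -7.  35.  81.   0.  64. 104.] yaw -111.06
shift [-0.0019  0.0027  0.0051] turn [-0.0007 -0.0015 -0.3755] rows 6.3
```

Request:
arm_command(
  commands=[1,0,-0.002,0,0,0,-0.04,1,0,-0.002,0,0,0,-0.08,1,0,-0.002,0,0,0,-0.125,1,0,-0.002,0,0,0,-0.17,1,0,-0.002,0,0,0,-0.215,1,0,-0.002,0,0,0,-0.26,1,0,-0.002,0,0,0,-0.305,1,0,-0.002,0,0,0,-0.345,1,0,-0.002,0,0,0,-0.375,1,0,-0.002,0,0,0,-0.375,1,0,-0.002,0,0,0,-0.375,1,0,-0.002,0,0,0,-0.375],
)

```text
time_s: 13.88
position: [0.5894, 0.044, 0.0526]
tool_rot: [[0.915, 0.403, 0.002], [0.403, -0.915, 0.001], [0.002, 0.0, -1.0]]
ft_force: [-0.9, 3.9, 6.4]
grip_width: 0.0093
gripper_force: 36.2
```

```bash
python3 go.py .588 .0427 .05 -66.05
```

```text
t 13.8833 pos [0.5894 0.044  0.0526] q [-7. 35. 81.  0. 64. 59.] yaw -66.2
shift [-0.0037  0.0013  0.0051] turn [ 0.0001 -0.001  -0.0013] rows 0.1
```

Request:
arm_command(
  commands=[0.7,0,0,0,0,0,0,0.3,0,0,0,0,0,0,-0.3,0,0,0,0,0,0,-0.5,0,0,0,0,0,0,-0.5,0,0,0,0,0,0],
)

```text
time_s: 14.3
position: [0.5888, 0.0433, 0.0514]
tool_rot: [[0.914, 0.405, -0.0], [0.405, -0.914, -0.0], [-0.0, -0.0, -1.0]]
ft_force: [0.6, 1.4, 0.2]
grip_width: 0.0611
gripper_force: 0.0
```

Request:
arm_command(
  commands=[-0.5,0,0,-0.03,0,0,0,-0.5,0,0,-0.08,0,0,0,-0.5,0,0,-0.14,0,0,0,-0.5,0,0,-0.2,0,0,0,-0.5,0,0,-0.26,0,0,0,-0.5,0,0,-0.32,0,0,0,-0.5,0,0,-0.35,0,0,0,-0.5,0,0,-0.35,0,0,0,-0.5,0,0,-0.35,0,0,0],
)

```text
time_s: 15.05
position: [0.5889, 0.0434, 0.2267]
tool_rot: [[0.914, 0.405, 0.001], [0.405, -0.914, -0.0], [0.001, 0.001, -1.0]]
ft_force: [0.3, 0.0, -0.4]
grip_width: 0.0643
gripper_force: 0.0
```

```bash
python3 - <<'E'
from h import *
c=snap('wrist','w8.png');np.savez('w8.npz',**c);d=snap('scene','s8.png');t=snap('top','t8.png')
s=env.observe();print(s['position'],s['grip_width'],s['time_s'])
P=np.array([.588,.043,.09])
u,v=proj(c,P).astype(int);print(u,v)
a=cv2.resize(c['im'][v-70:v+80,u-75:u+75,::-1],(400,400),interpolation=cv2.INTER_CUBIC);print('crop org',u-75,v-70)
e=cv2.resize(d['im'][150:330,180:480,::-1],(667,400),interpolation=cv2.INTER_CUBIC)[:,267:]
g=cv2.resize(d['im'][90:330,100:460,::-1],(300,200))
t_=cv2.resize(t['im'][165:255,105:205,::-1],(222,200),interpolation=cv2.INTER_CUBIC)
g2=np.zeros((200,800,3),np.uint8);g2[:,:300]=g;g2[:,310:532]=t_
cv2.imwrite('pics/f.png',np.vstack([np.hstack([a,e]),g2]))
# handle angle by segmentation of the bar: candidates directions compared on rays
f=cv2.cvtColor(c['im'],cv2.COLOR_RGB2GRAY)
L=cv2.createLineSegmentDetector().detect(f)[0][:,0]
for x1,y1,x2,y2 in L:
    A,B=onz(c,(x1,y1),.09),onz(c,(x2,y2),.09)
    if np.linalg.norm((A+B)[:2]/2-P[:2])<.03 and np.linalg.norm(A-B)>.03: print((A[:2]).round(4),B[:2].round(4),np.degrees(np.arctan2((B-A)[1],(B-A)[0])).round(1))
E
```

```text
[0.58835835 0.04347048 0.22499183] 0.06453344483208535 15.2
277 192
crop org 202 122
[0.5626 0.0293] [0.6157 0.0517] 22.9
[0.5944 0.0403] [0.5638 0.0265] -155.7
```

View pics/f.png

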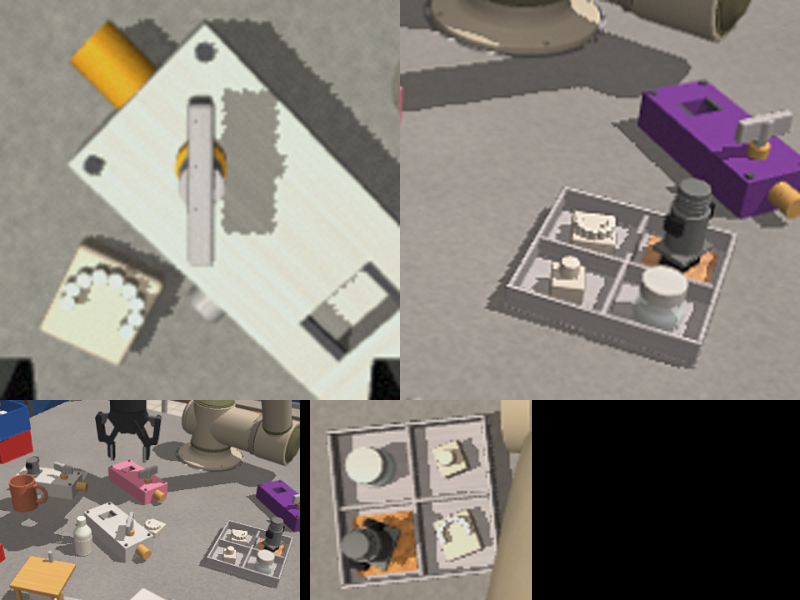

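The final picture shows the handle at about 45° to the block, the filter upright on the cork and the other things where they were. The measured handle direction is 22.9 to 24.3°, against a target of 24°. I'll hand it in.

```bash
python3 -c "
from rig import env
print(env.close_job())"
```

```text
the job is handed in; nothing more can be done
None
```

The job is handed in at about 15 s: the tall filter stands upright in the middle of the cork liner and its valve is at half open, about 45° by camera; my first pinch closed on the filter's cap, above the buttons, so I opened and went lower, and the pictures show nothing else moved.

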